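# Shut the equipment case and hold the reader wand on its check-out disc

## Task

Check this equipment case out: lower its open lid gently until it is fully shut, then take the silver reader wand with the orange collar out of its stand. Hold the wand upright with its tip on the brass spring disc on top of the lid, pressing lightly so that the disc sinks about half of its 8 mm travel, and finish while still holding it there; leave the other things on the table as they are.

Things in the scene. Friction and masses are not known exactly. Their poses are not given: they have to be found in the camera images.
- case: black hard equipment case, fixed to the table. Base 210 (x) by 270 (y) by 75 high; with the lid shut 110 high. Origin: centre of the base's underside. Its own -x side (two yellow latches, carrying handle up to 26 out) faces roughly the robot, +x side has the lid's hinge, +y is to its left as seen from the robot, z up.
- lid (a joint): angle of the case lid in rad: 0 fully shut, grows as it opens, stop at 1.5 (86 degrees); starts partly open, at less than upright, leaning towards the robot. A stiff friction hinge (about 0.9 N m) keeps the lid at any angle, so it does not fall; pushing the top face near the front edge takes about 5 N. The lid weighs 450 g and is a shell 210 by 270 by 35 high, open below; its outer (top) face is flat except for the disc and two 2 mm ribs along the left and right sides.
- lid_hinge (a point): a point on the lid's hinge axis, at the middle of the case's +x side, 75 above the table; its own y axis is the hinge axis. Turns with the lid: its x axis runs from the lid's front edge to the hinge, its z axis is the normal of the lid's top face (up when shut).
- lid_front (a point): middle of the front edge of the lid's outer top face: 210 from the hinge along the lid's -x and 35 above it along the lid's z. With the lid shut it is 110 above the table. Same axes as lid_hinge.
- disc (a joint): how far the disc is pressed in, in m: 0 out, 0.008 fully in. Spring: about 1.8 N to start it moving, 4.2 N half way in, 6.6 N fully in.
- disc_face (a point): centre of the outer face of the brass spring disc, 30 in diameter, standing 12 proud of the lid's top face inside a flat yellow ring; it moves with the disc. In the lid's axes it lies 100 from the hinge towards the front, 50 to the case's +y side of the middle; 122 above the table when the lid is shut and the disc is out. z axis: normal of the face, outward.
- wand: reader wand, loose, 120 g, 120 long and round: steel tip 12 in diameter and 26 long, then an orange collar 29 in diameter and 16 long, then a silver grip 26 in diameter and 78 long with a small green dot on its flat top end. Origin: centre of the tip's end face; z runs from the tip to the top end. It starts upright, tip down in the hole of its stand with the collar resting on the stand's top (origin 19 above the table, top end at 139).
- wand_tip (a point): centre of the wand's tip end face (same point and axes as the wand's origin)
- stand_wand: grey block 60 by 60 by 45 high, fixed, with a hole 18 wide and 32 deep in its top that holds the wand. Origin: centre of its underside. An equal block on the other side of the case holds the driver; which is on which side varies.
- driver: bystander: hex driver with a red handle, 96 long, upright in the other grey block; origin at its lower end
- tape: bystander: roll of off-white tape lying flat, 100 in diameter, 24 high; origin centre of underside
- wrench: bystander: steel wrench lying on the table; origin near its middle, on its underside
- bottle: bystander: water bottle, 66 in diameter, 190 high; origin centre of underside
- mug: bystander: steel mug, 80 in diameter, 90 high; origin centre of underside
Not all that is in view belongs to the job. What is shaped like the stand_wand but green or turquoise is not meant. There is more than one size of the wand; the job needs the smaller.

How it is judged:
On the way, in this order (a step that is already met when the one before it is completed fails the run):
1. the lid is fully shut (value of joint lid below 0.03 rad), for 0.2 s.
2. the wand is lifted clear of its stand by the gripper (z of wand_tip in the frame of stand_wand above 0.05 m and contact force between the fingers and wand above 2 N), for 0.2 s.
At the end, for the whole second after the job is handed in: The lid is shut (within 0.03 rad), the gripper holds the wand upright (within 7 degrees) and still, its tip within 9 mm of the centre of the disc's face, the disc pressed in 1.5 to 7.2 mm with 1.5 to 10 N, and the robot itself does not touch the case (value of joint lid below 0.03 rad and value of joint disc between 0.0015 and 0.0072 m and contact force between wand and case between 1.5 and 10 N and distance between wand_tip and disc_face below 0.009 m and angle between wand_tip's own z axis and vertical below 0.12 rad and height (world z) of wand_tip above 0.105 m and contact force between the fingers and wand above 2 N and contact force between the arm and case below 0.5 N and linear speed of wand below 0.03 m/s); the arm keeps its last pose, push and grip.
It fails at once if the lid is slammed (it closes faster than 2.5 rad/s) (velocity of joint lid below -2.5 rad/s).
It fails at once if the wand is pressed hard on the case (over 20 N) (contact force between wand and case above 20 N).
It fails at once if a bystander is moved by more than 30 mm (distance of any of driver, tape, wrench, bottle, mug from where it was at the start of the episode above 0.03 m).
It also fails if it takes over 59 s, if anything falls off the work surface, if the arm or the gripper's body presses on something with over 40 N, if the wrist force passes 120 N, or if a joint passes its speed limit or range.

## Robot

A 6-joint arm with a two-finger parallel gripper is mounted at the origin on the work surface. World frame = base frame: x ahead of the robot, y to its left, z up, the work surface at z = 0. Lengths are in m, angles in rad, forces in N, time in s.
With the tool pointing down it reaches from about 0.25 to 0.775 m from the base axis. Payload 4 kg.
Tool frame: the origin (TCP) lies midway between the tips of the shut fingers; the grasp point (between the pads) lies grasp_offset behind it (grasp_offset is the distance from the TCP to the grasp point, in m); y points along the fingers, z is the direction in which the jaws open and shut, and the axes are right-handed (so a half turn about y gives the same grasp; the last joint's range is limited). The gripper opens to 85 mm and grips with 20 to 120 N. Pads are 22 mm wide; open, the fingers measure 114 mm over their backs; the gripper's body (76 mm by 85 mm) begins 54 mm behind the grasp point. The pads swing forward as they close: fully open they stand 13 mm farther back than shut.
Start: joints at [-1.304, 0.087, 1.371, -0, 1.684, -0.103], TCP at [0.199, -0.513, 0.231] pointing down, gripper open.
Joint ranges: [-3.1, 3.1], [-0.76, 2.03], [0.27, 2.55], [-1.08, 4.22], [0.17, 2.65], [-2.57, 2.57]. Speed limits (rad/s): [2.79, 2.79, 3.14, 3.14, 3.14, 3.14].

## Interface

Orientations are given as [roll, pitch, yaw] about the fixed x, y, z axes, in that order (R = Rz(yaw) Ry(pitch) Rx(roll)).
In Python, from rig import state, snapshot, finish_job, grasp_offset gives the robot as it stands. The module is installed in compiled form; this text tells all that it offers.
- The arm moves only by the tool jog_arm, never from a script. Its argument "steps" is one flat list of numbers, 6 for each row, row after row: the shift along the tool's x, y, z in cm, then the turn, a rotation vector about the tool's x, y, z in rad. In form: [dx, dy, dz, rx, ry, rz, dx, dy, dz, rx, ry, rz, ...]. A call has 1 to 20 rows; each row shifts and turns the commanded pose from where the row before left it, along the tool's axes as they then stand; what a row does not reach is not made up. A row lasts 1/10 s, in which the tool goes at most 50 mm and 8.59 degrees, less where a joint would pass 70% of its speed; a pose out of reach is approached as far as the arm can. A call with a gripper value outside its range is refused whole. "gripper" is the opening, from 0 (shut) to 1 (fully open), set as the call begins (left out, the last holds). The fingers move at their own pace and stop on an object; "force" is the grip in N (left out, the last holds). Time passes only in rows, so rows that do not move let the fingers close. It gives the time, the measured TCP pose, the force and the opening at its end, in the units of the state.
- state(): the state, without advancing time (a new reading comes with each control period).
- snapshot(name): name is "side" or "top"; returns a dict with "pixels" (400x640x3 uint8, blue, green, red), "camera_matrix" (3x3 intrinsics, pixels), "k1" (the pictures are not rectified: a ray, as slopes to the right and down, at radius r is drawn at 1 + k1 r^2 times it, then the intrinsics apply), "rvec" (rotation vector, rad) and "tvec" (3), from world to camera coordinates, as OpenCV has them. Camera axes: x right, y down, z forward; pixel columns grow to the right and rows downward; lengths in m; the calibration is good to about 2 mm. A picture is of the moment at which its call begins. There is no depth.
- finish_job(): hands the job in, once; it reports no verdict.
The state is a dict: "time_s": time; "q": joint angles; "joint_vel": joint speeds; "tau": joint torques, N m; "position": TCP position; "tool_rot": TCP orientation; "contact_force": force on the tool from outside, world axes, zero at the start; "torque": the same for the moment, N m; "grip_width": finger opening in m.
Only numpy, scipy, OpenCV 4.12 (cv2) and the standard library are available. Lean on these libraries where they do the work, as an engineer would, in place of code of your own. Each camera call takes 0.05 s, during which the arm holds its last target.

## Working session

There is one attempt and no reset: what is moved stays moved. The work goes in short steps, Python scripts to look and compute and a tool call to move; the robot and the scene stay as the last step left them, time stands still between calls to the robot, and variables do not carry over. Pictures are saved under pics/ and viewed, and the job is handed in when it is done.

Besides the shell and the picture viewer there is one more tool, called after ">>>" as name(argument=value, ...) on one line, values as JSON. jog_arm: Moves the arm, as the interface text tells. Its arguments: {"type":"object","properties":{"steps":{"type":"array","items":{"type":"number"}},"gripper":{"type":"number"},"force":{"type":"number"}},"required":["steps"]}

```bash
mkdir -p pics
cat > h.py <<'E'
import numpy as np, cv2
from rig import state, snapshot, finish_job, grasp_offset
def save(n,f):
    s=snapshot(n); cv2.imwrite('pics/'+f,s['pixels']); np.savez('pics/'+f[:-4]+'.npz',**{k:np.array(v) for k,v in s.items()}); return s
def ray(s,u,v):
    K=np.array(s['camera_matrix']);k1=float(s['k1'])
    d=np.array([(u-K[0,2])/K[0,0],(v-K[1,2])/K[1,1]])
    x=d.copy()
    for _ in range(50): x=d/(1+k1*(x@x))
    R=cv2.Rodrigues(np.array(s['rvec'],float))[0];t=np.array(s['tvec'],float).ravel()
    c=-R.T@t; w=R.T@np.array([x[0],x[1],1]); return c,w/np.linalg.norm(w)
def onz(s,u,v,z):
    c,w=ray(s,u,v); return c+w*(z-c[2])/w[2]
def tri(s1,p1,s2,p2):
    c1,w1=ray(s1,*p1);c2,w2=ray(s2,*p2)
    a=np.linalg.lstsq(np.c_[w1,-w2],c2-c1,rcond=None)[0]
    A=c1+a[0]*w1;B=c2+a[1]*w2; return (A+B)/2,np.linalg.norm(A-B)
def proj(s,P):
    K=np.array(s['camera_matrix']);R=cv2.Rodrigues(np.array(s['rvec'],float))[0]
    X=R@np.array(P)+np.array(s['tvec']).ravel(); x=X[:2]/X[2]; x=x*(1+float(s['k1'])*(x@x)); return K[:2,:2]@x+K[:2,2]
E
python3 - <<'E'
from h import *
a=save('side','s0.png');b=save('top','t0.png')
for s in(a,b): print(s['camera_matrix'],s['k1'],ray(s,320,200))
print(state(),grasp_offset)
E
```

```text
[[449.85995713   0.         319.35457746]
 [  0.         449.85995713 197.5370188 ]
 [  0.           0.           1.        ]] -0.023823495926413696 (array([ 0.43677418, -0.83644618,  0.91667506]), array([ 0.04827132,  0.70661089, -0.70595391]))
[[455.59161697   0.         316.2750852 ]
 [  0.         455.59161697 197.74542903]
 [  0.           0.           1.        ]] -0.01993221880245438 (array([ 0.26298921, -0.00836439,  1.45597259]), array([ 0.16691546, -0.01771729, -0.98581201]))
{'time_s': 0.1, 'q': array([-1.30406248e+00,  8.79170702e-02,  1.37211937e+00,  2.15390886e-05,
        1.68360617e+00, -1.03101130e-01]), 'joint_vel': array([ 0.00082805, -0.00075457, -0.00249959,  0.00151297,  0.00164476,
       -0.00083447]), 'tau': array([ 2.04946438e-03, -3.53017437e+01, -3.14217925e+01, -1.65080683e-04,
        7.95739645e-03, -2.05758973e-06]), 'position': array([ 0.19868611, -0.51237529,  0.23022827]), 'tool_rot': array([-1.57283320e+00,  2.32271960e-04, -2.77175551e+00]), 'contact_force': array([0.20765087, 0.19680929, 0.14376114]), 'torque': array([ 0.00763257,  0.0544745 , -0.00259422]), 'grip_width': 0.08517524154737255} 0.0187
```

View pics/s0.png

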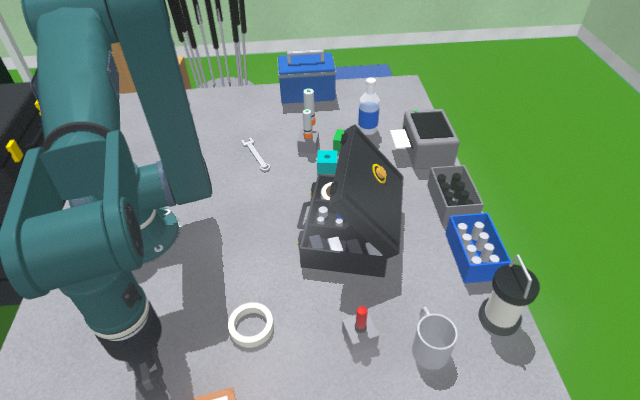

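View pics/t0.png

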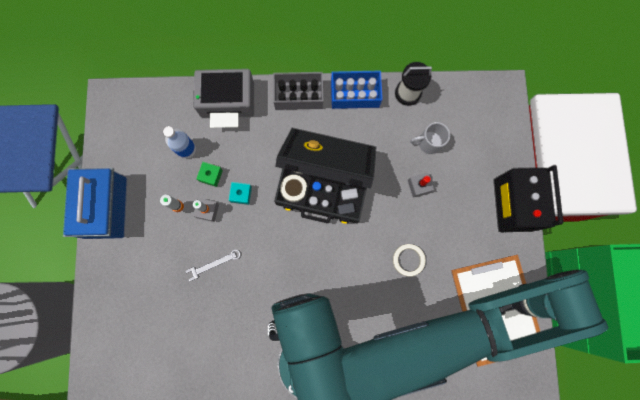

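Run:
```python
import cv2
s=cv2.imread('pics/s0.png');t=cv2.imread('pics/t0.png')
cv2.imwrite('pics/s0a.png',cv2.resize(s[85:285,280:420],None,fx=4,fy=4,interpolation=2)[:, :560][:600]) 
cv2.imwrite('pics/s0a.png',cv2.resize(s[85:285,220:480],None,fx=3,fy=3,interpolation=2))
cv2.imwrite('pics/t0a.png',cv2.resize(t[120:230,150:390],None,fx=3.3,fy=3.3,interpolation=2))
```

```text
(no output)
```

View pics/s0a.png

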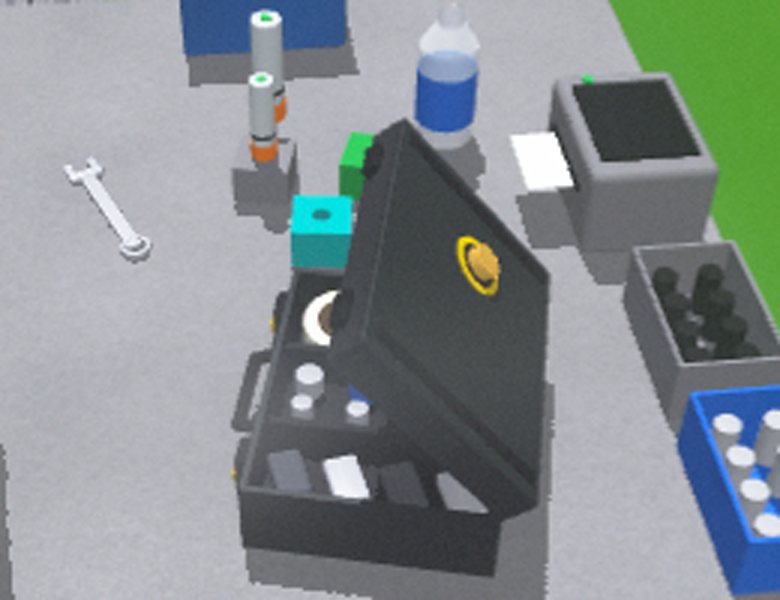

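View pics/t0a.png

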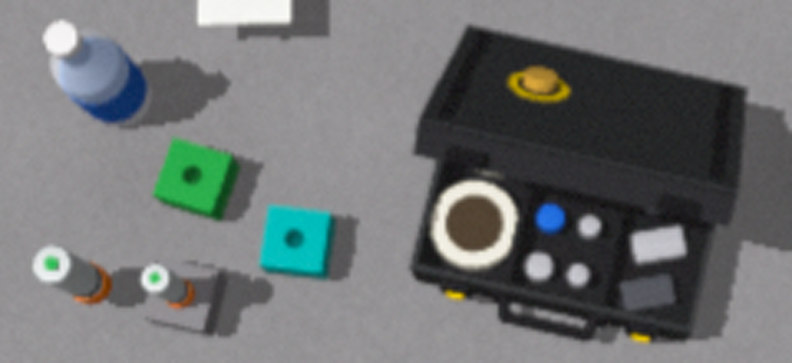

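Run:
```python
from h import *
S=dict(np.load('pics/s0.npz'));T=dict(np.load('pics/t0.npz'))
def blobs(s,lo,hi,roi):
    x0,y0,x1,y1=roi
    h=cv2.cvtColor(s['pixels'],cv2.COLOR_BGR2HSV)
    m=cv2.inRange(h,lo,hi);z=np.zeros_like(m);z[y0:y1,x0:x1]=m[y0:y1,x0:x1]
    n,l,st,c=cv2.connectedComponentsWithStats(z)
    return [(c[i].round(1).tolist(),st[i].tolist()) for i in range(1,n) if st[i,4]>4]
print('green T',blobs(T,(45,90,60),(80,255,255),(150,190,225,225)))
print('green S',blobs(S,(45,90,60),(80,255,255),(295,80,325,125)))
print('yellow T',blobs(T,(15,120,80),(35,255,255),(270,130,390,230)))
print('yellow S',blobs(S,(15,120,80),(35,255,255),(290,150,410,260)))
P=lambda z,o,f:(o[0]+z[0]/f,o[1]+z[1]/f)
t=lambda x,y:P((x,y),(150,120),3.3)
s=lambda x,y:P((x,y),(220,85),3)
print('wandtop',tri(T,t(155,277),S,s(262,77)))
print('bigtop',tri(T,t(52,265),S,s(266,18)))
print('disc',tri(T,t(540,79),S,s(483,262)))
print('ring',tri(T,t(538,86),S,s(478,265)))
for n,p in dict(FL=(415,272),FR=(690,335)).items(): print(n,onz(T,*t(*p),.075))
for n,p in dict(latchL=(455,295),latchR=(640,338)).items(): print(n,onz(T,*t(*p),.06))
for n,p in dict(FR=(243,487),BR=(500,518)).items(): print('side',n,onz(S,*s(*p),.075))
for n,p in dict(FR=(247,546),BR=(495,575)).items(): print('side0',n,onz(S,*s(*p),.0))
for n,p in dict(st=(183,298)).items(): print('stand',[onz(T,*t(*q),.045) for q in ((183,263),(220,270),(208,332),(147,320))])
cv2.imwrite('pics/s0b.png',cv2.resize(S['pixels'][85:165,280:400],None,fx=6,fy=6,interpolation=2))
cv2.imwrite('pics/t0b.png',cv2.resize(T['pixels'][185:230,155:245],None,fx=8,fy=8,interpolation=2))
cv2.imwrite('pics/t0c.png',cv2.resize(T['pixels'][120:230,268:385],None,fx=5.4,fy=5.4,interpolation=2))
```

```text
green T [([165.3, 199.5], [164, 198, 4, 4, 14]), ([196.4, 203.8], [196, 203, 2, 3, 5])]
green S [([308.0, 90.5], [307, 90, 3, 2, 6])]
yellow T [([312.8, 145.4], [304, 140, 19, 11, 156]), ([287.6, 208.9], [285, 208, 6, 3, 15]), ([343.6, 221.9], [341, 221, 6, 3, 15])]
yellow S [([379.0, 172.5], [372, 164, 15, 20, 174])]
wandtop (array([0.48322934, 0.32772631, 0.14199404]), np.float64(0.002985136994520613))
bigtop (array([0.49357243, 0.41442907, 0.1574323 ]), np.float64(0.003517803136003489))
disc (array([ 0.64528111, -0.0168691 ,  0.1782892 ]), np.float64(0.0005037573763750305))
ring (array([ 0.64111162, -0.01498254,  0.17344671]), np.float64(0.0019608677652125494))
FL [0.4922608  0.10282306 0.075     ]
FR [ 0.42760256 -0.15083105  0.075     ]
latchL [0.47205638 0.06669329 0.06      ]
latchR [ 0.42762462 -0.10552993  0.06      ]
side FR [ 0.43505289 -0.14943432  0.075     ]
side BR [ 0.63299334 -0.20081341  0.075     ]
side0 FR [ 0.43464064 -0.15183742  0.        ]
side0 BR [ 0.6352537  -0.20152829  0.        ]
stand [array([0.51078634, 0.32595086, 0.045     ]), array([0.50325415, 0.29061863, 0.045     ]), array([0.44413415, 0.30110429, 0.045     ]), array([0.4568221 , 0.35900638, 0.045     ])]
```

View pics/s0b.png

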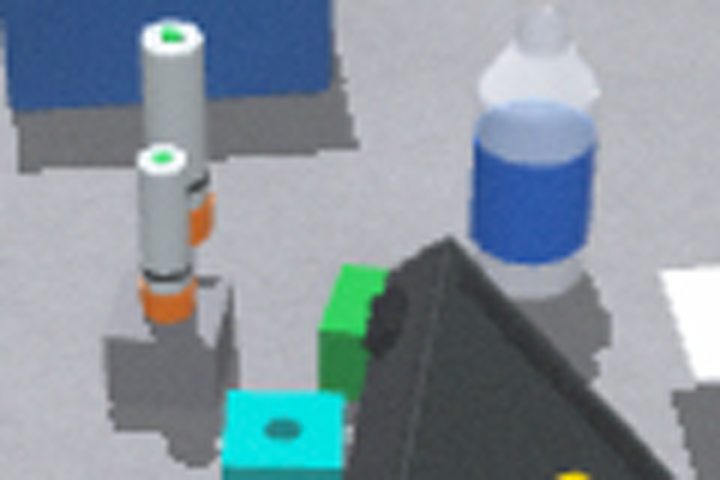

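View pics/t0b.png

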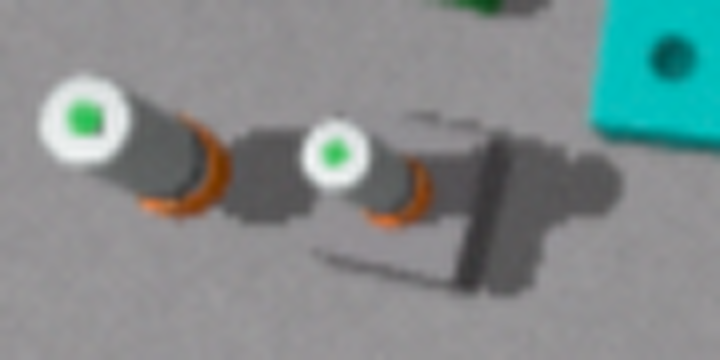

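View pics/t0c.png

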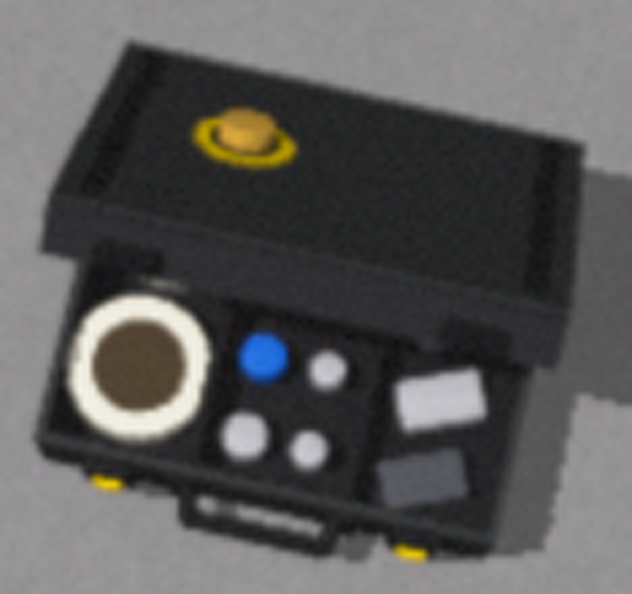

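>>> jog_arm(steps=[0, -1.25, 0, 0, -0.15, 0, 0, -1.25, 0, 0, -0.15, 0, 0, -1.25, 0, 0, -0.15, 0, 0, -1.25, 0, 0, -0.15, 0, 0, -1.25, 0, 0, -0.15, 0, 0, -1.25, 0, 0, -0.15, 0, 0, -1.25, 0, 0, -0.15, 0, 0, -1.25, 0, 0, -0.15, 0], gripper=0)

```text
time_s: 0.9
position: [0.1987, -0.5126, 0.3311]
tool_rot: [-1.571, 0.001, -1.566]
contact_force: [-0.4, -0.7, -0.7]
grip_width: -0.0001
```

Run:
```python
from h import *
T=dict(np.load('pics/t0.npz'));S=dict(np.load('pics/s0.npz'))
w=onz(T,155+335/8-.44,185+153/8-.44,.139);print('wand T',w, 'S',onz(S,280+162/6-.4,85+157/6-.4,.139))
print(state()['position'],state()['tool_rot'],state()['grip_width'])
psi=-.251; X=np.array([np.cos(psi),np.sin(psi),0]);Y=np.array([-np.sin(psi),np.cos(psi),0]);H=np.array([.6667,-.074,.075])
for th in (.75,.8,.85):
  for n,(x,y,z) in dict(FL=(-.21,.135,.035),FR=(-.21,-.135,.035),BL=(0,.135,.035),BR=(0,-.135,.035)).items():
    xx=x*np.cos(th)+z*np.sin(th);zz=-x*np.sin(th)+z*np.cos(th)
    p=H+X*xx+Y*y+np.array([0,0,zz]); a=proj(T,p);b=proj(S,p)
    print(th,n,((a-[268,120])*5.4).round(),((b-[220,85])*3).round())
```

```text
wand T [0.48300927 0.32988228 0.139     ] S [0.4826192  0.33247925 0.139     ]
[ 0.19874863 -0.51262501  0.33111609] [-1.57113882e+00  1.27739322e-03 -1.56557010e+00] -0.0001174077170460863
0.75 FL [ 41. 230.] [383. 127.]
0.75 FR [562. 349.] [336. 352.]
0.75 BL [126.  39.] [548. 271.]
0.75 BR [585. 143.] [536. 505.]
0.8 FL [ 44. 211.] [393. 122.]
0.8 FR [567. 330.] [348. 347.]
0.8 BL [126.  38.] [549. 272.]
0.8 BR [585. 141.] [537. 506.]
0.85 FL [ 47. 192.] [404. 117.]
0.85 FR [572. 311.] [361. 342.]
0.85 BL [127.  37.] [550. 274.]
0.85 BR [585. 140.] [538. 507.]
```

>>> jog_arm(steps=[-2.9, 0, 2.35, 0, 0, 0, -2.9, 0, 2.35, 0, 0, 0, -2.9, 0, 2.35, 0, 0, 0, -2.9, 0, 2.35, 0, 0, 0, -2.9, 0, 2.35, 0, 0, 0, -2.9, 0, 2.35, 0, 0, 0, -2.9, 0, 2.35, 0, 0, 0, -2.9, 0, 2.35, 0, 0, 0, -2.9, 0, 2.35, 0, 0, 0, -2.9, 0, 2.35, 0, 0, 0, -2.9, 0, 2.35, 0, 0, 0, -2.9, 0, 2.35, 0, 0, 0, -2.9, 0, 2.35, 0, 0, 0, -2.9, 0, 2.35, 0, 0, 0, -2.9, 0, 2.35, 0, 0, 0, -2.9, 0, 2.35, 0, 0, 0])

```text
time_s: 2.5
position: [0.5759, -0.0478, 0.3306]
tool_rot: [-1.572, -0.0, -1.572]
contact_force: [0.4, -1.3, 0.0]
grip_width: 0.0002
```

Run:
```python
from h import *
s=save('side','s1.png')
print(state()['position'],state()['tool_rot'],state()['contact_force'])
cv2.imwrite('pics/s1a.png',cv2.resize(s['pixels'][40:290,200:450],None,fx=2.4,fy=2.4,interpolation=2))
psi=-.251; X=np.array([np.cos(psi),np.sin(psi),0])
for th in (.9,.85,.8,.7,.6,.5,.4,.3,.2,.1,.05,0,-.02):
  x=-.185*np.cos(th)+.035*np.sin(th);z=.185*np.sin(th)+.035*np.cos(th); print(th,(np.array([.6667,-.074,.075])+X*x+[0,0,z]).round(4))
```

```text
[ 0.57857169 -0.04317424  0.32925025] [-1.57075955  0.00470186 -1.56568189] [ 0.62769491  1.78015132 -0.8844805 ]
0.9 [ 0.5819 -0.0522  0.2417]
0.85 [ 0.5739 -0.0502  0.2371]
0.8 [ 0.5662 -0.0482  0.2321]
0.7 [ 0.5515 -0.0445  0.2209]
0.6 [ 0.5379 -0.041   0.2083]
0.5 [ 0.5257 -0.0378  0.1944]
0.4 [ 0.5148 -0.0351  0.1793]
0.3 [ 0.5055 -0.0327  0.1631]
0.2 [ 0.4978 -0.0307  0.1461]
0.1 [ 0.4918 -0.0291  0.1283]
0.05 [ 0.4894 -0.0285  0.1192]
0 [ 0.4875 -0.0281  0.11  ]
-0.02 [ 0.4869 -0.0279  0.1063]
```

View pics/s1a.png

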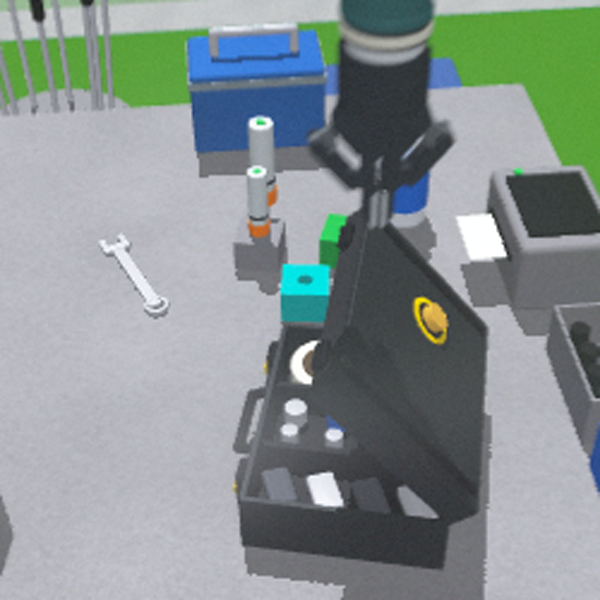

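>>> jog_arm(steps=[0, 1.6, -0.1, 0, 0, 0, 0, 1.6, -0.1, 0, 0, 0, 0, 1.6, 0, 0, 0, 0, 0, 1.6, 0, 0, 0, 0, 0, 1.6, 0, 0, 0, 0, 0, 0.9, -0.5, 0, 0, 0, 0, 0.9, -0.5, 0, 0, 0, -0.18, 0.56, -0.73, 0, 0, 0, -0.18, 0.56, -0.73, 0, 0, 0])

```text
time_s: 3.45
position: [0.5489, -0.0457, 0.2224]
tool_rot: [-1.568, -0.001, -1.572]
contact_force: [3.3, -0.7, 0.8]
grip_width: 0.0
```

Run:
```python
from h import *
s=save('side','s2.png')
print(state()['position'],state()['tool_rot'],state()['contact_force'])
cv2.imwrite('pics/s2a.png',cv2.resize(s['pixels'][40:290,200:450],None,fx=2.4,fy=2.4,interpolation=2))
```

```text
[ 0.54712003 -0.04530399  0.22124204] [-1.57174910e+00 -1.07190359e-04 -1.57175293e+00] [0.84815559 0.08097639 0.53537407]
```

View pics/s2a.png

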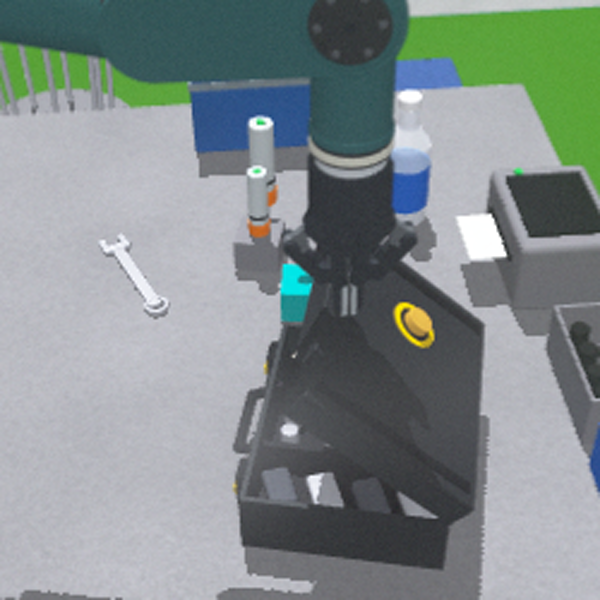

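>>> jog_arm(steps=[-0.1, 0.63, -0.62, 0, 0, 0, -0.1, 0.63, -0.62, 0, 0, 0, -0.1, 0.7, -0.6, 0, 0, 0, -0.1, 0.7, -0.6, 0, 0, 0, -0.1, 0.76, -0.55, 0, 0, 0, -0.1, 0.76, -0.55, 0, 0, 0, -0.1, 0.81, -0.45, 0, 0, 0, -0.1, 0.81, -0.45, 0, 0, 0, -0.1, 0.85, -0.38, 0, 0, 0, -0.1, 0.85, -0.38, 0, 0, 0, -0.1, 0.88, -0.3, 0, 0, 0, -0.1, 0.88, -0.3, 0, 0, 0])

```text
time_s: 4.7
position: [0.4904, -0.0339, 0.1287]
tool_rot: [-1.571, -0.001, -1.572]
contact_force: [2.2, -0.4, 2.3]
grip_width: -0.0002
```

Run:
```python
from h import *
s=save('side','s3.png')
print(state()['position'],state()['tool_rot'],state()['contact_force'])
cv2.imwrite('pics/s3a.png',cv2.resize(s['pixels'][40:290,200:450],None,fx=2.4,fy=2.4,interpolation=2))
```

```text
[ 0.48904441 -0.0336277   0.1268849 ] [-1.57439062e+00 -4.72994901e-04 -1.57185716e+00] [-0.52309711 -0.07115051  0.67800142]
```

View pics/s3a.png

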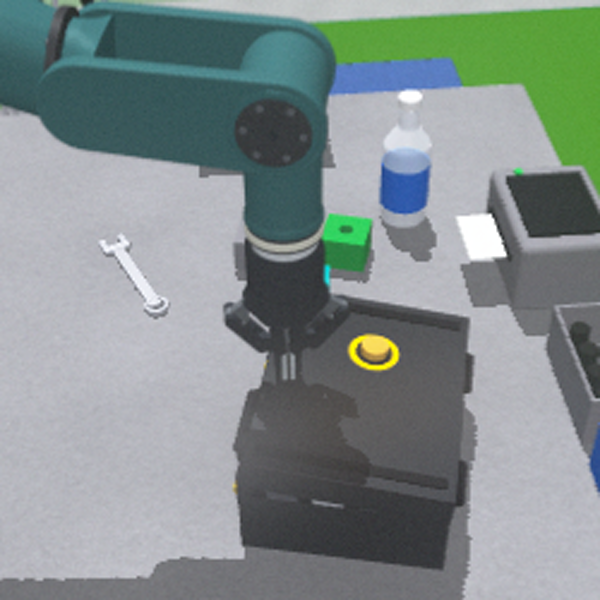

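>>> jog_arm(steps=[0, 0.5, -0.1, 0, 0, 0, 0, 0.5, -0.1, 0, 0, 0, 0, 0.4, 0, 0, 0, 0, 0, 0.2, 0, 0, 0, 0, 0, 0.1, 0, 0, 0, 0, 0, 0, 0, 0, 0, 0])

```text
time_s: 5.35
position: [0.4889, -0.0336, 0.1122]
tool_rot: [-1.57, -0.0, -1.572]
contact_force: [-0.2, -0.5, -0.3]
grip_width: 0.0003
```

>>> jog_arm(steps=[0, 0.15, 0, 0, 0, 0, 0, 0.15, 0, 0, 0, 0, 0, 0.15, 0, 0, 0, 0])

```text
time_s: 5.65
position: [0.4888, -0.0336, 0.1099]
tool_rot: [-1.57, -0.0, -1.572]
contact_force: [-6.7, 0.4, 15.5]
grip_width: 0.0005
```

>>> jog_arm(steps=[0, 0.05, 0, 0, 0, 0, 0, 0, 0, 0, 0, 0, 0, 0, 0, 0, 0, 0])

```text
time_s: 5.95
position: [0.4888, -0.0336, 0.11]
tool_rot: [-1.57, -0.001, -1.572]
contact_force: [-5.3, 0.8, 12.9]
grip_width: 0.0001
```

Run:
```python
from h import *
s=save('side','s4.png')
print(state()['position'],state()['contact_force'])
cv2.imwrite('pics/s4a.png',cv2.resize(s['pixels'][140:290,280:420],None,fx=4,fy=4,interpolation=2))
```

```text
[ 0.48875834 -0.03358096  0.1099407 ] [-6.33274499 -0.29076923 11.85085259]
```

View pics/s4a.png

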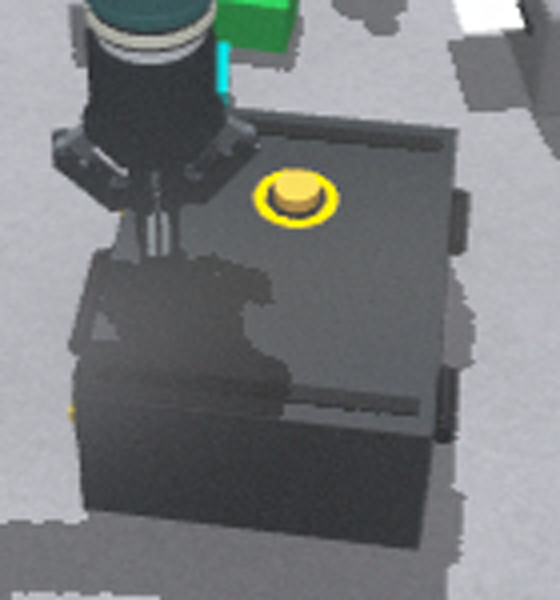

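>>> jog_arm(steps=[0, -1.5, 0, 0, 0, 0, 0, -3.5, 0, 0, 0, 0, 0, -5, 0, 0, 0, 0, 0, -5, 0, 0, 0, 0, -2.3, 0, -0.05, 0, 0, 0, -3.1, 0, -0.05, 0, 0, 0, -3.1, 0, -0.05, 0, 0, 0, -3.1, 0, -0.05, 0, 0, 0, -3.1, 0, -0.05, 0, 0, 0, -3.1, 0, -0.05, 0, 0, 0, -3.1, 0, -0.05, 0, 0, 0, -3.1, 0, -0.05, 0, 0, 0, -3.1, 0, -0.05, 0, 0, 0, -3.1, 0, -0.05, 0, 0, 0, -3.1, 0, -0.05, 0, 0, 0, -3.1, 0, 0, 0, 0, 0, 0, 0, 0, 0, 0, 0], gripper=0.75)

```text
time_s: 7.7
position: [0.4831, 0.3338, 0.2561]
tool_rot: [-1.572, 0.001, -1.567]
contact_force: [-0.0, -0.1, -0.3]
grip_width: 0.064
```

Run:
```python
from h import *
s=save('side','s5.png');t=save('top','t5.png')
st=state();print(st['time_s'],st['position'],st['tool_rot'],st['contact_force'],st['grip_width'])
a=cv2.resize(s['pixels'][80:230,280:420],None,fx=4,fy=4,interpolation=2)
cv2.imwrite('pics/s5a.png',a)
cv2.imwrite('pics/t5a.png',cv2.resize(t['pixels'][120:230,150:390],None,fx=3.3,fy=3.3,interpolation=2))
```

```text
7.8 [0.48351334 0.33083334 0.25671225] [-1.57122647e+00 -9.85621048e-04 -1.57062455e+00] [ 0.73657283 -0.73579378  0.94641426] 0.06406231449971161
```

View pics/s5a.png

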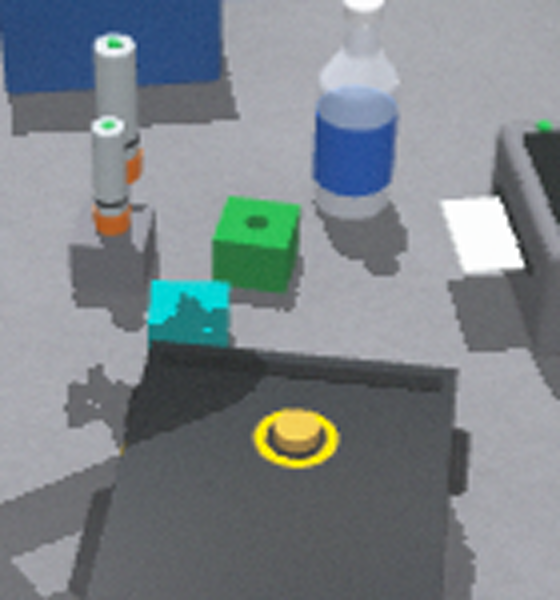

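View pics/t5a.png

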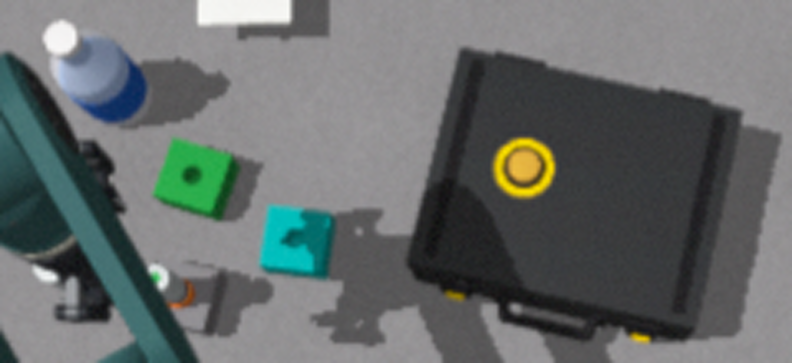

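>>> jog_arm(steps=[0, 2, 0, 0, 0, 0, 0, 2, 0, 0, 0, 0, 0, 2, 0, 0, 0, 0, 0, 1.5, 0, 0, 0, 0])

```text
time_s: 8.2
position: [0.4836, 0.3289, 0.181]
tool_rot: [-1.572, -0.001, -1.574]
contact_force: [-0.2, -0.4, -0.5]
grip_width: 0.0638
```

Run:
```python
from h import *
s=save('side','s6.png');t=save('top','t6.png')
st=state();print(st['time_s'],st['position'],st['tool_rot'],st['contact_force'],st['grip_width'])
cv2.imwrite('pics/s6a.png',cv2.resize(s['pixels'][40:190,250:430],None,fx=4,fy=4,interpolation=2))
S=dict(np.load('pics/s5.npz'));T=dict(np.load('pics/t5.npz'))
for n,I in (('S',S),('T',T)):
    h=cv2.cvtColor(I['pixels'],cv2.COLOR_BGR2HSV); m=cv2.inRange(h,(10,60,90),(40,255,255))
    r=(335,175,375,205) if n=='S' else (290,155,325,185)
    z=np.zeros_like(m);z[r[1]:r[3],r[0]:r[2]]=m[r[1]:r[3],r[0]:r[2]]
    c=max(cv2.findContours(z,cv2.RETR_EXTERNAL,cv2.CHAIN_APPROX_NONE)[0],key=cv2.contourArea)
    e=cv2.fitEllipse(c);print(n,'ring',e,onz(I,*e[0],.111))
    x,y,w,hh=cv2.boundingRect(c)
t_=lambda x,y:(150+x/3.3-.35,120+y/3.3-.35)
s_=lambda x,y:(280+x/4-.37,80+y/4-.37)
print('discT',onz(T,*t_(524.5,165),.122),'S',onz(S,*s_(297,424),.122))
psi=-.251;print('model',np.array([.6667,-.074])-.1*np.array([np.cos(psi),np.sin(psi)])+.05*np.array([-np.sin(psi),np.cos(psi)]))
```

```text
8.3 [0.48252331 0.32878954 0.17950438] [-1.57540199 -0.00296507 -1.57314621] [-0.02968174  0.58330269 -0.32920691] 0.06403694748850755
S ring ((353.5371398925781, 189.0970916748047), (14.25390911102295, 21.1892147064209), 91.64775085449219) [0.58192153 0.0007554  0.111     ]
T ring ((308.35491943359375, 170.39903259277344), (18.365156173706055, 18.907621383666992), 87.69758605957031) [5.82398566e-01 5.01835545e-04 1.11000000e-01]
discT [ 5.82079826e-01 -3.21207420e-04  1.22000000e-01] S [0.58262778 0.00209773 0.122     ]
model [ 0.58225218 -0.0007295 ]
```

View pics/s6a.png

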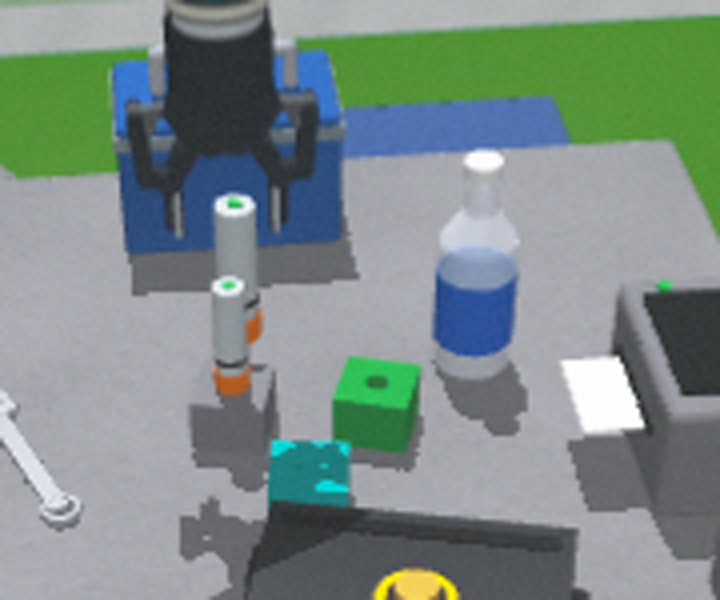

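>>> jog_arm(steps=[-0.1, 1.6, 0, 0, 0, 0, -0.1, 1.6, 0, 0, 0, 0, 0, 1.6, 0, 0, 0, 0, 0, 1.6, 0, 0, 0, 0, 0, 1.4, 0, 0, 0, 0, 0, 1, 0, 0, 0, 0, 0, 0, 0, 0, 0, 0, 0, 0, 0, 0, 0, 0])

```text
time_s: 9.1
position: [0.4839, 0.3326, 0.095]
tool_rot: [-1.57, 0.0, -1.572]
contact_force: [0.4, 0.2, 0.7]
grip_width: 0.0638
```

Run:
```python
from h import *
s=save('side','s7.png')
st=state();print(st['time_s'],st['position'],st['tool_rot'],st['contact_force'],st['grip_width'])
cv2.imwrite('pics/s7a.png',cv2.resize(s['pixels'][40:190,250:430],None,fx=4,fy=4,interpolation=2))
```

```text
9.15 [0.48412597 0.33272769 0.09546994] [-1.56926394e+00  7.41914658e-04 -1.57184185e+00] [-0.35548663  0.45232122  0.34533407] 0.06394150457084546
```

View pics/s7a.png

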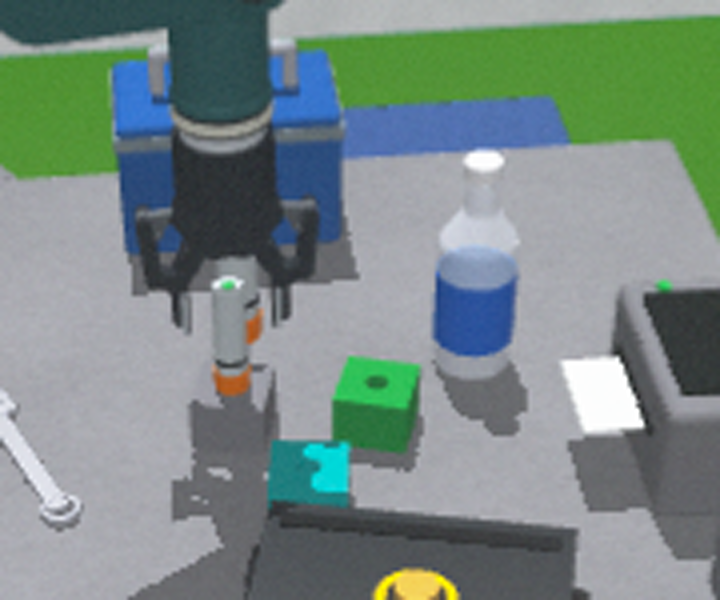

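>>> jog_arm(steps=[0.1, 0.6, -0.05, 0, 0, 0, 0, 0, 0, 0, 0, 0, 0, 0, 0, 0, 0, 0, 0, 0, 0, 0, 0, 0, 0, 0, 0, 0, 0, 0, 0, 0, 0, 0, 0, 0, 0, 0, 0, 0, 0, 0], gripper=0, force=45)

```text
time_s: 9.85
position: [0.4829, 0.3315, 0.0885]
tool_rot: [-1.571, -0.0, -1.572]
contact_force: [-0.5, 0.3, 0.4]
grip_width: 0.0249
```

>>> jog_arm(steps=[0, -0.5, 0, 0, 0, 0, 0, -1, 0, 0, 0, 0, 0, -1.5, 0, 0, 0, 0, 0, -2, 0, 0, 0, 0, 0, -3, 0, 0, 0, 0, 0, -3, 0, 0, 0, 0, 0, -3, 0, 0, 0, 0, 0, -1, 0, 0, 0, 0, 0, 0, 0, 0, 0, 0])

```text
time_s: 10.75
position: [0.484, 0.332, 0.2417]
tool_rot: [-1.565, 0.003, -1.572]
contact_force: [0.4, 0.4, -2.2]
grip_width: 0.025
```

Run:
```python
from h import *
s=save('side','s8.png');t=save('top','t8.png')
st=state();print(st['time_s'],st['position'],st['tool_rot'],st['contact_force'],st['grip_width'])
cv2.imwrite('pics/s8a.png',cv2.resize(s['pixels'][10:160,220:400],None,fx=4,fy=4,interpolation=2))
```

```text
10.85 [0.48261819 0.33126136 0.23737346] [-1.57224958e+00 -8.91152138e-04 -1.57176061e+00] [ 0.73595194  0.08767125 -2.94712717] 0.025440156147477803
```

View pics/s8a.png

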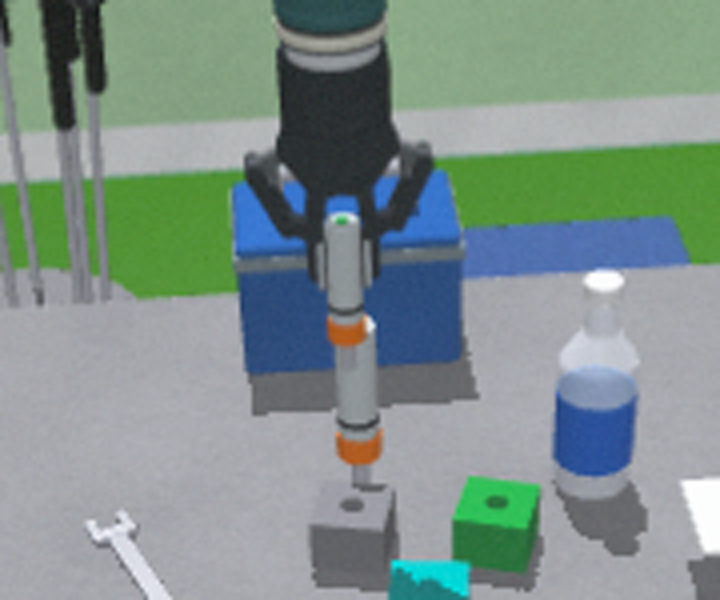

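>>> jog_arm(steps=[1.1, 0, 0.3, 0, 0, 0, 2.4, 0, 0.7, 0, 0, 0, 2.4, 0, 0.7, 0, 0, 0, 2.4, 0, 0.7, 0, 0, 0, 2.4, 0, 0.7, 0, 0, 0, 2.4, 0, 0.7, 0, 0, 0, 2.4, 0, 0.7, 0, 0, 0, 2.4, 0, 0.7, 0, 0, 0, 2.4, 0, 0.7, 0, 0, 0, 2.4, 0, 0.7, 0, 0, 0, 2.4, 0, 0.7, 0, 0, 0, 2.4, 0, 0.7, 0, 0, 0, 2.4, 0, 0.8, 0, 0, 0, 2.4, 0, 0.8, 0, 0, 0, 1.2, 0, 0.4, 0, 0, 0, 0, 0, 0, 0, 0, 0, 0, 0, 0, 0, 0, 0])

```text
time_s: 12.55
position: [0.5821, -0.0033, 0.2376]
tool_rot: [-1.573, 0.001, -1.572]
contact_force: [0.1, 0.2, -1.4]
grip_width: 0.025
```

Run:
```python
from h import *
s=save('side','s9.png');t=save('top','t9.png')
st=state();print(st['time_s'],st['position'],st['tool_rot'],st['contact_force'],st['grip_width'])
cv2.imwrite('pics/s9a.png',cv2.resize(s['pixels'][90:240,280:440],None,fx=4,fy=4,interpolation=2))
p=st['position']
print('expected tip px',(proj(s,p-[0,0,.0695])-[280,90])*4,'top',(proj(s,p+[0,0,.0505])-[280,90])*4,'disc',(proj(s,[.582,.0005,.122])-[280,90])*4)
```

```text
12.65 [ 0.58228152 -0.00254756  0.23829774] [-1.57142235e+00  5.57887378e-04 -1.57050352e+00] [ 0.05910109  0.60799996 -2.74231234] 0.025018835044797585
expected tip px [298.57527298 332.92259361] top [305.89136301 177.41206797] disc [294.90078137 384.2755648 ]
```

View pics/s9a.png

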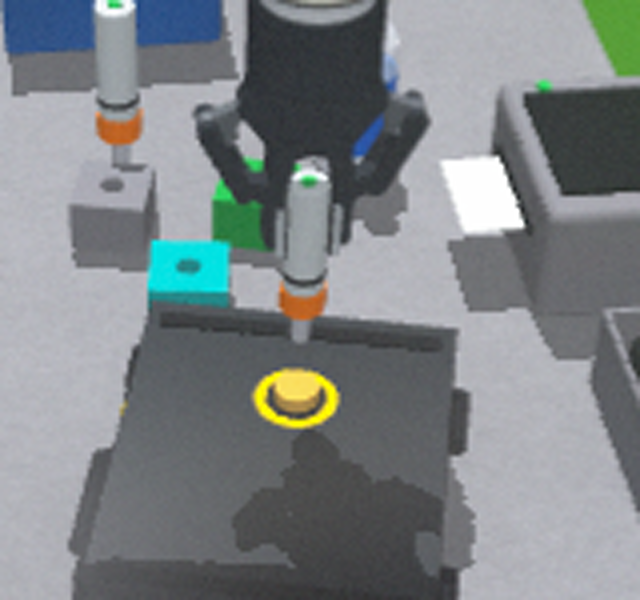

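>>> jog_arm(steps=[-0.1, 0.5, 0, 0, 0, 0, -0.1, 1, 0, 0, 0, 0, -0.05, 1, 0, 0, 0, 0, 0, 1, 0, 0, 0, 0, 0, 0.6, 0, 0, 0, 0, 0, 0, 0, 0, 0, 0, 0, 0, 0, 0, 0, 0, 0, 0, 0, 0, 0, 0])

```text
time_s: 13.45
position: [0.5831, -0.0012, 0.1982]
tool_rot: [-1.569, -0.0, -1.572]
contact_force: [-0.3, -0.4, -1.7]
grip_width: 0.025
```

Run:
```python
from h import *
F=[]
for i in range(4):
    s=snapshot('side');F.append(state()['contact_force'])
print(np.mean(F,0),np.std(F,0)); s=save('side','s10.png')
t=save('top','t10.png')
st=state();print(st['time_s'],st['position'],st['tool_rot'],st['grip_width'])
cv2.imwrite('pics/s10a.png',cv2.resize(s['pixels'][120:220,310:400],None,fx=6,fy=6,interpolation=2))
cv2.imwrite('pics/t10a.png',cv2.resize(t['pixels'][130:210,270:380],None,fx=6,fy=6,interpolation=2))
```

```text
[-1.18366608e-01 -9.03579689e-04 -1.76822017e+00] [0.36242983 0.19149242 0.28241258]
13.75 [ 0.58281824 -0.00116859  0.19781394] [-1.57021400e+00 -1.63733670e-04 -1.57183499e+00] 0.024971361812745355
```

View pics/s10a.png

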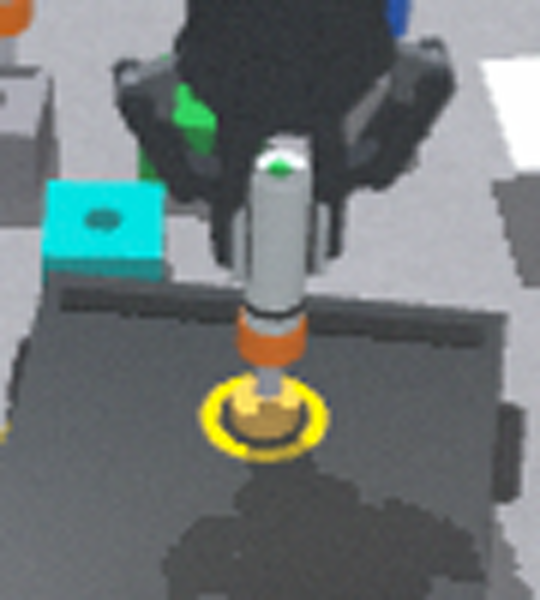

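View pics/t10a.png

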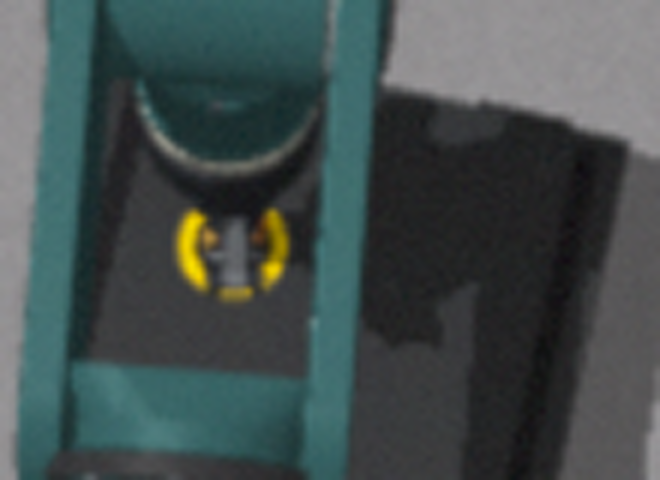

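>>> jog_arm(steps=[-0.1, 0.3, -0.08, 0, 0, 0, 0, 0.2, 0, 0, 0, 0, 0, 0.1, 0, 0, 0, 0, 0, 0.1, 0, 0, 0, 0, 0, 0.1, 0, 0, 0, 0, 0, 0, 0, 0, 0, 0, 0, 0, 0, 0, 0, 0])

```text
time_s: 14.45
position: [0.5818, -0.0001, 0.1898]
tool_rot: [-1.571, -0.0, -1.572]
contact_force: [-2.3, 0.8, 1.1]
grip_width: 0.025
```

```bash
cat > f.py <<'E'
from h import *
import sys
F=[];P=[]
for i in range(6):
    s=snapshot('side');st=state();F.append(st['contact_force']);P.append(st['position'])
print(np.mean(F,0),np.std(F,0),np.mean(P,0),st['time_s'],st['tool_rot'],st['joint_vel'].round(3))
n=sys.argv[1];s=save('side',n+'.png')
cv2.imwrite('pics/'+n+'a.png',cv2.resize(s['pixels'][120:220,310:400],None,fx=6,fy=6,interpolation=2))
E
python3 f.py s11
```

```text
[-1.31972079  0.67432784  0.93850017] [0.28059576 0.51787623 0.44036067] [ 5.81861437e-01 -1.11052439e-04  1.89669895e-01] 14.75 [-1.57068377e+00 -5.99920645e-05 -1.57178983e+00] [ 0.001  0.001 -0.    -0.001  0.     0.002]
```

View pics/s11a.png

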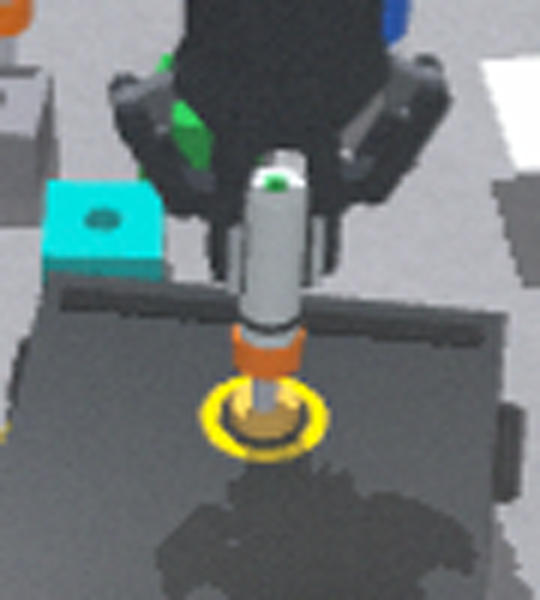

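>>> jog_arm(steps=[0, 0.1, 0, 0, 0, 0, 0, 0.1, 0, 0, 0, 0, 0, 0.05, 0, 0, 0, 0, 0, 0, 0, 0, 0, 0, 0, 0, 0, 0, 0, 0])

```text
time_s: 15.3
position: [0.582, -0.0001, 0.1872]
tool_rot: [-1.57, -0.0, -1.572]
contact_force: [-1.2, 0.9, 1.8]
grip_width: 0.025
```

```bash
python3 f.py s12
```

```text
[-1.27982641  0.58489323  2.39132744] [0.49895204 0.45818976 0.4421123 ] [ 5.81978587e-01 -1.26835451e-04  1.87143813e-01] 15.6 [-1.57047218e+00 -8.76916162e-05 -1.57185408e+00] [-0.     0.    -0.001  0.     0.001  0.001]
```

View pics/s12a.png

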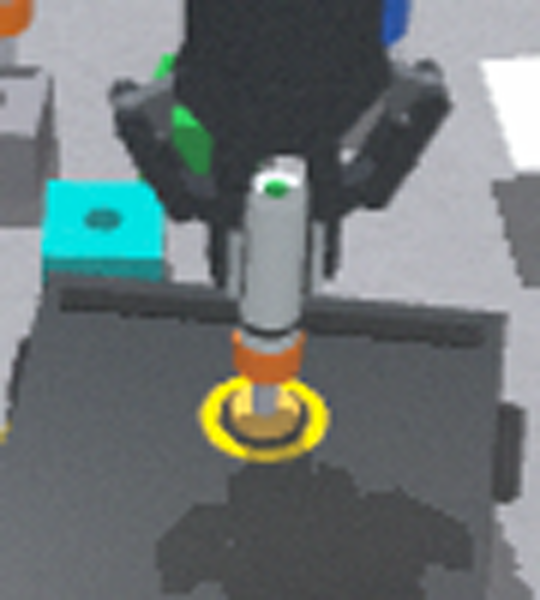

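```bash
python3 -c "
from rig import *
print(finish_job())"
```

```text
the job is handed in; nothing more can be done
None
```

The lid is shut, and the wand is upright on the brass disc, pressing it about half way in. I handed the job in at about 15.6 s; it reports no verdict, so the figures below are my own last readings.

- **Lid:** I lowered it slowly with the closed fingers until it reached its stop. The tip height was 0.110 m, and the force rose to about 12–15 N. The pictures show it fully shut.
- **Wand:** I took the smaller wand out of the grey stand with a 45 N grip, and the fingers held it at about 25 mm. It lifted clear, and I saw no sign of slipping.
- **Press:** The force rose by about 4.2 N over the reading before contact, which matches the disc half way in. The tool height gives about 4.3 mm of travel.
- **Position:** The tip is about 1 mm from the disc's measured centre and the wand looks upright in the side view. The arm was still, and I saw nothing but the wand touching the case.
- **Disagreements:** The two cameras differed by 2–3 mm in y on the wand and the disc. There was also a sideways force of about 1.4 N at the end. I judged both small enough to leave.
- **Other things on the table:** I passed clear of them and saw none moved in the pictures, but I did not measure them again at the end.

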